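Gauge the deep probe pocket with the long dip rod

ROBOT

A 6-joint arm with a two-finger parallel gripper is mounted at the origin on the work surface. World frame = base frame: x ahead of the robot, y to its left, z up, the work surface at z = 0. Lengths are in m, angles in degrees, forces in N, time in s.
With the tool pointing down it reaches from about 0.4 to 0.825 m from the base axis. Payload 7 kg.
Tool frame: the origin (TCP) lies midway between the tips of the shut fingers; the grasp point (between the pads) lies 19 mm behind it; z points along the fingers, y is the line along which they close (so a half turn about z gives the same grasp; the last joint's range is limited). The gripper opens to 88 mm and grips with 3 to 60 N. Pads are 19 mm wide; open, the fingers measure 130 mm over their backs; the gripper's body (78 mm by 193 mm) begins 47 mm behind the grasp point.
Start: joints at [-47.894, 20.546, 0.682, 0, -70.136, -16.507], TCP at [0.292, -0.609, 0.193] pointing down, gripper open.
Joint ranges: [-176.03, 176.03], [-82.01, 121.73], [-58.28, 71.71], [-173.87, 95.51], [-174.79, -0.11], [-173.66, 173.66]. Speed limits (degrees/s): [136.94, 136.94, 172.46, 180, 180, 180].

INTERFACE

Orientations are given as [roll, pitch, yaw] about the fixed x, y, z axes, in that order (R = Rz(yaw) Ry(pitch) Rx(roll)).
In Python, from plant import r, eyes, workorder gives the robot as it stands.
- The arm moves only by the tool step_arm, never from a script. Its argument "plan" is a list of rows, each a list of 5 numbers: the shift along the tool's x, y, z each as a share of 25 cm, from -1 to 1, then the turn about the tool's z as a share of 60 degrees, from -1 to 1, then the finger opening in mm, from 0 to 87.6. In form: [[x, y, z, turn, jaw], ...]. A call has 1 to 12 rows; each row is the pose to reach, as a shift and turn from the pose commanded when the call began, along the tool's axes at that moment; what a row does not reach only later rows make up. A row lasts 1/12 s, in which the tool goes at most 41.7 mm and 7.16 degrees, less where a joint would pass 70% of its speed; a pose out of reach is approached as far as the arm can. A call with a number of a shift or a turn outside -1 to 1 is refused whole. A call with a gripper value outside its range is refused whole. The fingers move at their own pace and stop on an object; "newtons" is the grip in N (left out, the last holds). Time passes only in rows, so rows that repeat a pose let the fingers close. It gives the time, the measured TCP pose, the force, the opening and the grip force at its end, in the units of the state.
- r.get_state(): the state, without advancing time (a new reading comes with each control period).
- eyes.capture(name): name is "scene" or "top"; returns the picture (400x640x3 uint8, red, green, blue); there is no depth.
- eyes.camera_model(name): a dict with "fov_y" (degrees; the focal length in pixels is half the picture's height over the tangent of half this angle, whatever the lens; pixels are square), "cx", "cy" (the principal point, pixels), "world_to_cam" (4x4, takes a point from world to camera coordinates). Camera axes: x right, y up, looking along -z (the intrinsics and any distortion apply to the point x, -y, -z); pixel columns grow to the right and rows downward; lengths in m; the calibration is good to about 2 mm. A picture is of the moment at which its call begins. camera_model takes no time and is no camera call.
- workorder.close_job(): hands the job in; it is judged then, once.
The state is a dict: "time_s": time; "joints": joint angles; "qd": joint speeds; "joint_torque": joint torques, N m; "tcp_pos": TCP position; "eef_rot": TCP orientation; "contact_force": force on the tool from outside, world axes, zero at the start; "moment": the same for the moment, N m; "gripper_width": finger opening in m; "gripper_force": force on a finger pad.
Only numpy, scipy, OpenCV 4.12 (cv2) and the standard library are available. Lean on these libraries where they do the work, as an engineer would, in place of code of your own. Each camera call takes 0.05 s, during which the arm holds its last target. There are 200 camera calls.

TASK

Before the temperature probe goes in, check the deep pocket: take the long dip rod out of its wooden stand, lower it upright into the tall steel pocket until it bottoms out, and keep it pressed lightly on the bottom for about two seconds. Then let go and leave the rod standing in the pocket, without dropping it in; the short rod stays in the stand.

Things in the scene. Friction and masses are not known exactly. Their poses are not given: they have to be found in the camera images.
- long_rod_mid (a point): Centre (half-way up, on the axis) of the long dip rod: loose, 0.14 to 0.28 kg, 150 mm long, upright in either hole of the wooden stand; z up along it. From below: flat steel foot 24 mm across, 14 mm high (underside 75 mm below this point); steel stem 14 mm across; black cylindrical grip 26 mm across, 40 mm high, its centre 55 mm above this point.
- deep_well: The tall steel pocket, fixed: upright round tube 58 mm across outside, 82 mm high, on a square 104 mm foot plate. Origin on the bore axis at its underside, z up. Bore 44 mm across, open on top, flat rigid bottom 12 mm above the origin (70 mm deep). A squat pocket (72 mm across, 42 mm high) stands elsewhere and is not the target; they may be either way round.
- stand: Fixed light-wood block, 80 mm along x, 190 mm along y, 55 mm high; origin at the centre of its underside, z up. Two round holes 35 mm across, 43 mm deep, at y = +60 and -60 mm, hold the two dip rods; a rod must rise 45 mm to be clear.
- short_rod_mid (a point): Centre (half-way up) of the short dip rod, which stays in the other hole of the stand: 100 mm long, same foot and stem as the long one (underside 50 mm below this point), with a black ball 28 mm across at its top.

How it is judged (in metres and radians):
On the way, in this order (a step that is already met when the one before it is completed fails the run):
1. the long rod is lifted clear of its stand (height (world z) of long_rod_mid above 0.135 m and contact force between the fingers and long_rod above 0.3 N), for 0.1 s.
2. the long rod, still held and within 15 degrees of upright, stands on the bottom of the deep pocket (within 5 mm) and is pressed on it (more than 0.3 N) for a second (z of long_rod_mid in the frame of deep_well between 0.07 and 0.092 m and horizontal distance between long_rod_mid and deep_well below 0.03 m and contact force between the fingers and long_rod above 0.3 N and contact force between long_rod and deep_well above 0.3 N and angle between long_rod_mid's own z axis and vertical below 0.262 rad), for 1 s.
At the end, for the whole second after the job is handed in: The long rod stands released and at rest in the deep pocket, its foot on the bottom (its centre less than 5 mm above the fully bottomed height), its centre within 30 mm of the bore axis, leaning less than 26 degrees, and the short rod is within 30 mm of where it started (z of long_rod_mid in the frame of deep_well between 0.07 and 0.092 m and horizontal distance between long_rod_mid and deep_well below 0.03 m and angle between long_rod_mid's own z axis and vertical below 0.45 rad and linear speed of long_rod below 0.03 m/s and distance of short_rod_mid from where it was at the start of the episode below 0.03 m); the robot touches nothing.
It fails at once if the short rod is moved by more than 30 mm (distance of short_rod_mid from where it was at the start of the episode above 0.03 m).
It fails at once if the rod is dropped into the pocket (faster than 0.5 m/s inside it) (z of long_rod_mid in the frame of deep_well below 0.15 m and horizontal distance between long_rod_mid and deep_well below 0.03 m and linear speed of long_rod above 0.5 m/s).
It also fails if it takes over 48 s, if anything falls off the work surface, if the arm or the gripper's body presses on something with over 40 N, if the wrist force passes 120 N, or if a joint passes its speed limit or range.

## Working session

There is one attempt and no reset: what is moved stays moved. The work goes in short steps, Python scripts to look and compute and a tool call to move; the robot and the scene stay as the last step left them, time stands still between calls to the robot, and variables do not carry over. Pictures are saved under pics/ and viewed, at most 10 in all, crops included, and the job is handed in when it is done.

Besides the shell and the picture viewer there is one more tool, called after ">>>" by a JSON object that holds its "op" and its "data". step_arm: Moves the arm, as the interface text tells. Its arguments: {"type":"object","properties":{"plan":{"type":"array"},"newtons":{"type":"number"}},"required":["plan"]}

```bash
mkdir -p pics
python3 - <<'E'
from plant import r, eyes, workorder
import cv2
for n in("scene","top"):
    cv2.imwrite(f"pics/{n}0.png",eyes.capture(n)[:,:,::-1]); print(eyes.camera_model(n))
print(r.get_state())
E
```

```text
{'fov_y': 48.87011143801999, 'cx': 322.6827210606936, 'cy': 206.16752000718222, 'world_to_cam': array([[ 0.74889903,  0.66252483, -0.0145286 , -0.42273933],
       [-0.43458539,  0.50755788,  0.74398961,  0.17281655],
       [ 0.50028569, -0.55085918,  0.66803322, -1.17100256],
       [ 0.        ,  0.        ,  0.        ,  1.        ]])}
{'fov_y': 51.16901625479571, 'cx': 316.0895983953688, 'cy': 198.1266601202459, 'world_to_cam': array([[-0.0037847 , -0.99996215, -0.00783423,  0.01356043],
       [ 0.98967012, -0.00486828,  0.14328067, -0.5504023 ],
       [-0.14331338, -0.00721103,  0.98965109, -0.87754851],
       [ 0.        ,  0.        ,  0.        ,  1.        ]])}
{'time_s': 0.1, 'joints': array([-4.78927300e+01,  2.05876680e+01,  6.38566534e-01, -1.78133137e-02,
       -7.01348156e+01, -1.65074542e+01]), 'qd': array([-0.05282251, -0.06930249,  0.12220969,  0.06868012,  0.08562525,
        0.01400693]), 'joint_torque': array([-1.03068956e-03, -5.84162271e+01,  2.93751866e+01,  7.01559573e+00,
        1.01776875e-02, -6.05067135e-05]), 'tcp_pos': array([ 0.29142438, -0.60831039,  0.19230889]), 'eef_rot': array([ 1.79914783e+02, -7.79016397e-03, -1.54406244e+02]), 'contact_force': array([ 0.58530364,  0.6245635 , -0.29640125]), 'moment': array([ 0.02014417, -0.05758801,  0.0027981 ]), 'gripper_force': 0.0, 'gripper_width': 0.0874217830100732}
```

View pics/scene0.png

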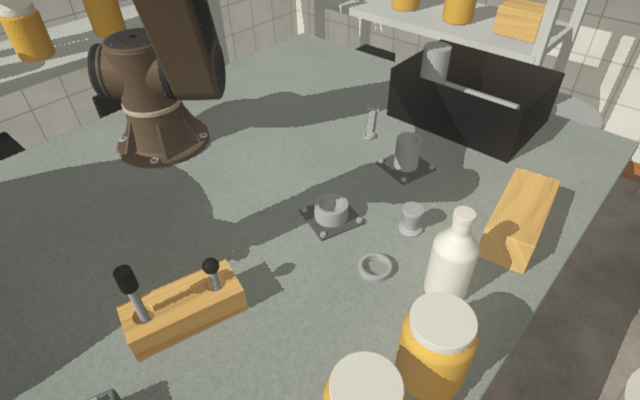

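View pics/top0.png

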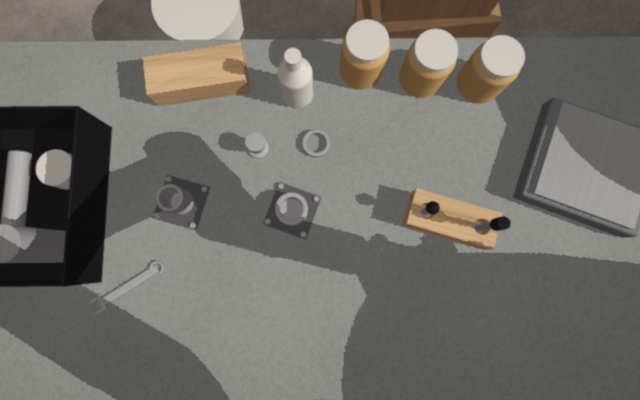

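The scene view shows the long rod's grip at about (126,280), the ball of the short rod at (210,266) and the tall pocket at (407,150). In the top view they are at (501,224), (432,208) and (173,198). I'll mask the black parts, triangulate them, and measure the pocket's rim and foot plate.

```bash
cat > h.py <<'E'
import numpy as np, cv2
from plant import r, eyes, workorder
M={n:eyes.camera_model(n) for n in("scene","top")}
def ray(n,u,v):
    m=M[n]; f=200/np.tan(np.radians(m["fov_y"]/2)); W=m["world_to_cam"]
    d=W[:3,:3].T@np.array([(u-m["cx"])/f,-(v-m["cy"])/f,-1]); return -W[:3,:3].T@W[:3,3],d/np.linalg.norm(d)
def plane(n,u,v,z):
    o,d=ray(n,u,v); return o+d*(z-o[2])/d[2]
def tri(a,b):
    (o,d),(p,e)=ray("scene",*a),ray("top",*b)
    s,t=np.linalg.lstsq(np.c_[d,-e],p-o,rcond=None)[0]; P,Q=o+s*d,p+t*e
    return (P+Q)/2,np.linalg.norm(P-Q)
def blobs(im,box,lo,hi,amin=20):
    x0,y0,x1,y1=box; g=im[y0:y1,x0:x1].max(2)
    k,l,s,c=cv2.connectedComponentsWithStats(((g>=lo)&(g<=hi)).astype(np.uint8))
    return [(np.round(c[i]+[x0,y0],1).tolist(),(s[i,:4]+[x0,y0,0,0]).tolist(),int(s[i,4])) for i in range(1,k) if s[i,4]>=amin]
E
python3 - <<'E'
from h import *
S=cv2.imread("pics/scene0.png");T=cv2.imread("pics/top0.png")
print(blobs(S,(105,255,225,330),0,35)); print(blobs(T,(405,185,530,250),0,35))
a=cv2.resize(T[165:240,140:330],None,fx=4,fy=4,interpolation=2)
b=cv2.resize(T[180:255,390:530],None,fx=4,fy=4,interpolation=2)
c=cv2.resize(S[125:190,370:445],None,fx=4,fy=4,interpolation=2)
o=np.zeros((600,800,3),np.uint8); o[:300,:760]=a; o[300:600,:500]=b[:,:500]; o[300:560,500:800]=c
cv2.imwrite("pics/z.png",o)
E
```

```text
[]
[([431.4, 207.6], [426, 203, 11, 11], 88), ([498.7, 223.2], [490, 218, 19, 12], 160)]
```

View pics/z.png

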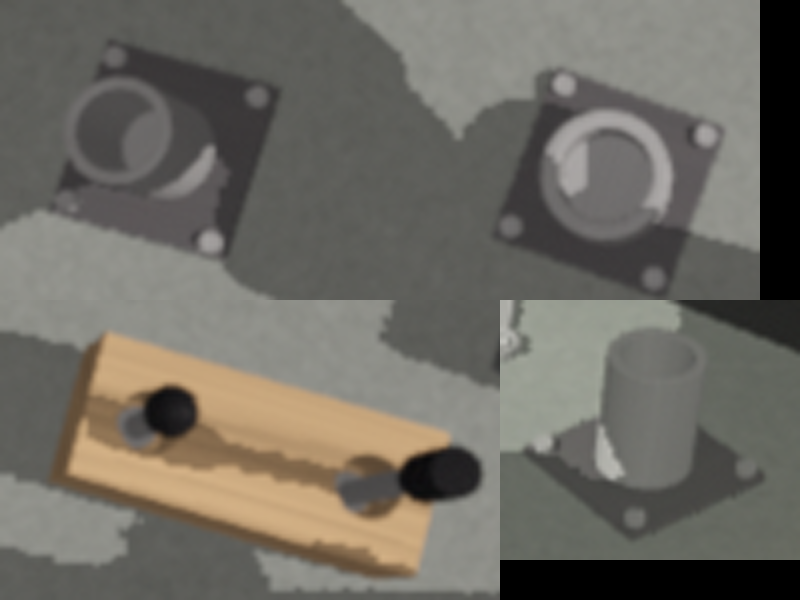

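The crop shows the tall pocket's rim centre at about (169.5,197.5) in the top view and (408.7,139) in the scene view. The long grip is the cylinder at top-view (490–509, 218–230).

Run:
```python
from h import *
S=cv2.imread("pics/scene0.png");T=cv2.imread("pics/top0.png")
for t in (45,60): print(blobs(S,(105,255,225,330),0,t))
print("rim",tri((408.7,139),(169.5,197.5)), plane("top",169.5,197.5,.082), plane("top",180.5,202.6,.012))
print("grip",tri((126,280),(498.7,223.2)),"ball",tri((210.5,266),(431.4,207.6)))
for y0 in (223,): print(plane("top",503.7,223,.162),plane("top",493.5,223.8,.122))
# wood top face / holes
print("stand hole long",plane("top",390+365/4,180+187/4,.055),"hole short",plane("top",390+150/4,180+118/4,.055))
b=S[255:330,105:225]; cv2.imwrite("pics/s.png",cv2.resize(b,None,fx=6,fy=6,interpolation=2))
```

```text
[([129.4, 281.2], [119, 269, 19, 24], 212)]
[([211.4, 265.2], [203, 258, 15, 16], 148), ([125.3, 278.9], [113, 265, 25, 29], 502)]
rim (array([0.54814646, 0.32039876, 0.07845811]), np.float64(0.0012005615462446348)) [0.54717268 0.31866083 0.082     ] [0.54573852 0.31853675 0.012     ]
grip (array([ 0.48515919, -0.34261251,  0.13908304]), np.float64(0.0009487894242071367)) ball (array([ 0.52138208, -0.22619824,  0.09468035]), np.float64(0.0011066148631745589))
[ 0.48383579 -0.3417141   0.162     ] [ 0.48564629 -0.33919167  0.122     ]
stand hole long [ 0.48487681 -0.34066929  0.055     ] hole short [ 0.52240392 -0.227919    0.055     ]
```

View pics/s.png

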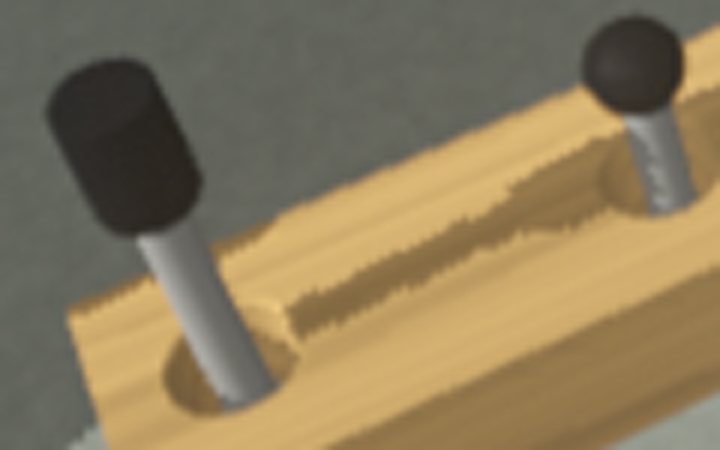

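>>> {"op": "step_arm", "data": {"plan": [[-0.15, 0.08, 0, 0, 87], [-0.3, 0.16, 0, 0, 87], [-0.45, 0.24, 0, 0, 87], [-0.6, 0.32, 0, 0, 87], [-0.75, 0.4, 0, 0, 87], [-0.85, 0.45, 0, 0, 87], [-0.9, 0.5, 0, 0, 87], [-0.9, 0.5, 0, 0, 87], [-0.9, 0.5, 0, 0, 87]], "newtons": 20}}

```text
time_s: 0.85
tcp_pos: [0.441, -0.3977, 0.1931]
eef_rot: [180.0, -0.0, -154.3]
contact_force: [-0.4, -0.2, -1.5]
gripper_width: 0.0871
gripper_force: 0.0
```

>>> {"op": "step_arm", "data": {"plan": [[-0.1, 0.05, 0, 0, 87], [-0.2, 0.1, 0, 0, 87], [-0.255, 0.125, 0, 0, 87], [-0.255, 0.125, 0, 0, 87], [-0.255, 0.125, 0, 0, 87]]}}

```text
time_s: 1.27
tcp_pos: [0.4845, -0.3432, 0.1929]
eef_rot: [180.0, -0.0, -154.4]
contact_force: [0.1, -0.9, -0.4]
gripper_width: 0.0869
gripper_force: 0.0
```

Run:
```python
from h import *
a=eyes.capture("scene")[:,:,::-1];t=eyes.capture("top")[:,:,::-1]
print(r.get_state()["tcp_pos"])
a=cv2.resize(a[200:350,60:260],(400,300),interpolation=2);t=cv2.resize(t[150:300,400:600],(400,300),interpolation=2)
cv2.imwrite("pics/g1.png",np.hstack([a,t]))
```

```text
[ 0.48389483 -0.3437999   0.19295549]
```

View pics/g1.png

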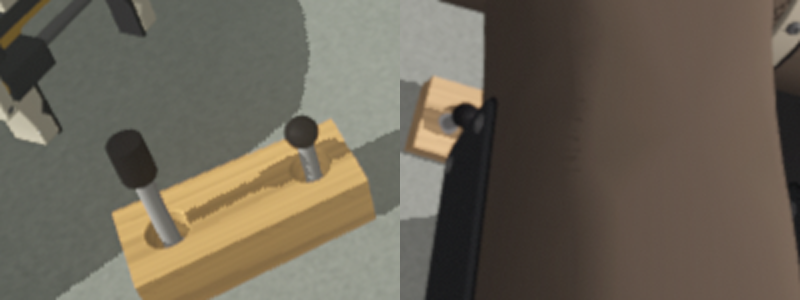

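The view shows the open fingers straddling the long rod's grip at about (122,267). The tips sit roughly 20 mm higher when open, which fits a linkage gripper. I'll descend.

>>> {"op": "step_arm", "data": {"plan": [[0, 0, 0.06, 0, 87], [0, 0, 0.13, 0, 87], [0, 0, 0.2, 0, 87], [0, 0, 0.25, 0, 87], [0, 0, 0.27, 0, 87], [0, 0, 0.27, 0, 87], [0, 0, 0.27, 0, 87]]}}

```text
time_s: 1.95
tcp_pos: [0.4843, -0.3438, 0.1261]
eef_rot: [-180.0, -0.0, -154.4]
contact_force: [0.5, 0.3, 0.4]
gripper_width: 0.0867
gripper_force: 0.0
```

Run:
```python
from h import *
a=eyes.capture("scene")[:,:,::-1]
print(r.get_state()["tcp_pos"])
cv2.imwrite("pics/g2.png",cv2.resize(a[200:350,60:260],(800,600),interpolation=2))
```

```text
[ 0.48475232 -0.34379967  0.12653149]
```

View pics/g2.png

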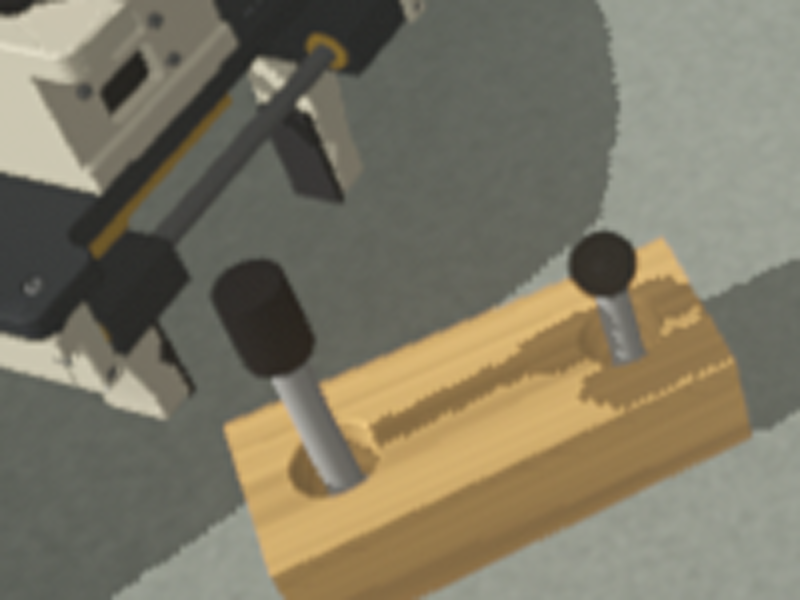

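The tips appear about 13 px higher than the TCP projects. That means either the open fingers retract or there is an offset. I'll close partway to 45 mm and look.

>>> {"op": "step_arm", "data": {"plan": [[0, 0, 0, 0, 42], [0, 0, 0, 0, 42], [0, 0, 0, 0, 42], [0, 0, 0, 0, 42], [0, 0, 0, 0, 42], [0, 0, 0, 0, 42], [0, 0, 0, 0, 42], [0, 0, 0, 0, 42]], "newtons": 5}}

```text
time_s: 2.67
tcp_pos: [0.4845, -0.343, 0.1256]
eef_rot: [180.0, -0.0, -154.4]
contact_force: [0.5, -0.1, -0.4]
gripper_width: 0.0437
gripper_force: 0.0
```

Run:
```python
from h import *
a=eyes.capture("scene")[:,:,::-1]
print(r.get_state()["gripper_width"])
cv2.imwrite("pics/g3.png",cv2.resize(a[200:350,60:260],(800,600),interpolation=2))
```

```text
0.04269572523953132
```

View pics/g3.png

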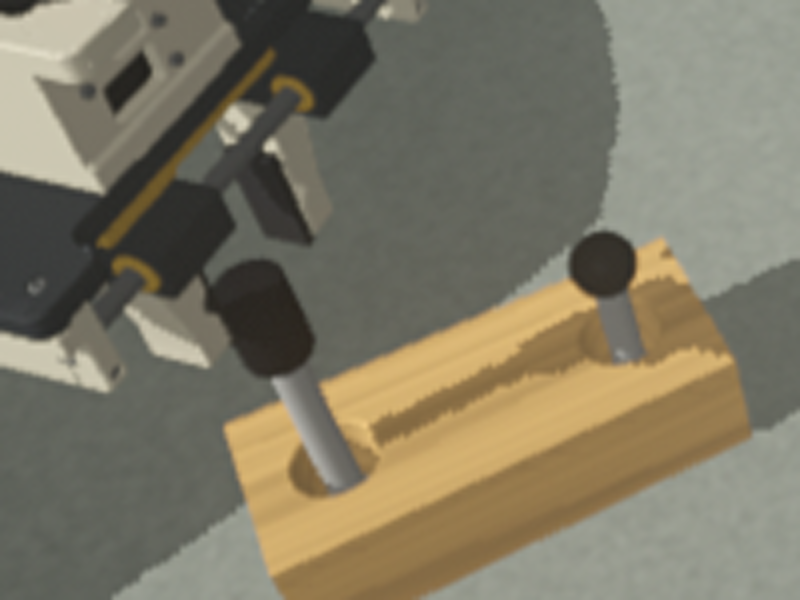

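The picture shows the jaws centred on the grip axis (grip top at zoomed (248,270), tips at (288,238) and (210,368)). The tips are at about grip-top height, roughly 30 mm above where the reported TCP should put them. A sideways offset is ruled out because it would have touched the rod. I'll go down 22 mm more, which the body clearance allows, and look again.

>>> {"op": "step_arm", "data": {"plan": [[0, 0, 0, 0, 60], [0, 0, 0, 0, 60], [0, 0, 0, 0, 60], [0, 0, 0.03, 0, 60], [0, 0, 0.06, 0, 60], [0, 0, 0.09, 0, 60], [0, 0, 0.09, 0, 60], [0, 0, 0.09, 0, 60]]}}

```text
time_s: 3.38
tcp_pos: [0.4839, -0.3429, 0.1022]
eef_rot: [179.9, -0.1, -154.4]
contact_force: [0.5, -0.4, 0.0]
gripper_width: 0.0599
gripper_force: 0.0
```

Run:
```python
from h import *
a=eyes.capture("scene")[:,:,::-1]
print(r.get_state()["contact_force"])
cv2.imwrite("pics/g4.png",cv2.resize(a[200:350,60:260],(800,600),interpolation=2))
```

```text
[1.06224562 0.26395397 0.58073385]
```

View pics/g4.png

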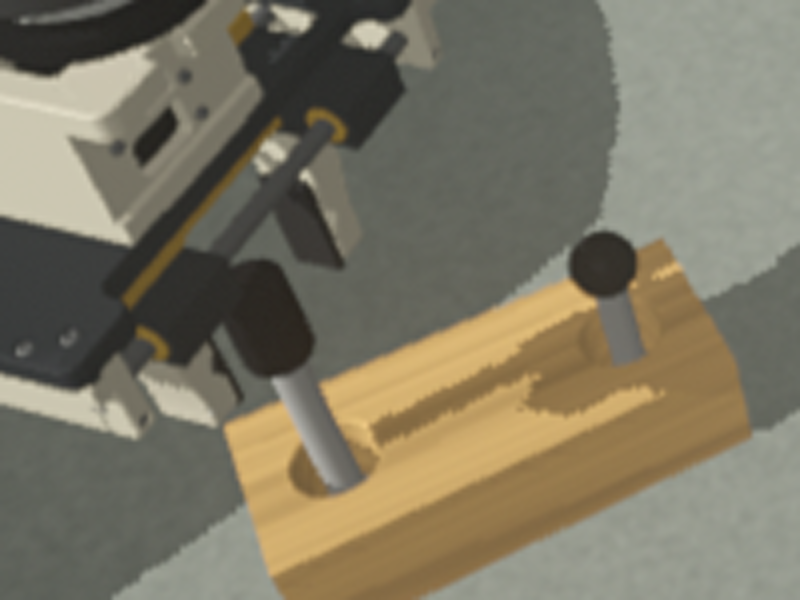

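Run:
```python
from h import *
from scipy.optimize import least_squares
m=M["scene"];W=m["world_to_cam"];f=200/np.tan(np.radians(m["fov_y"]/2))
def proj(P):
    c=W[:3,:3]@P+W[:3,3]; return np.array([m["cx"]-f*c[0]/c[2],m["cy"]+f*c[1]/c[2]])
y=np.radians(-154.4);X=np.array([np.cos(y),np.sin(y),0]);Y=np.array([np.sin(y),-np.cos(y),0])
for n,tcp,w,pts in (("g2",[.4845,-.3437,.1262],.0867,[(345,203),(193,390)]),("g4",[.484,-.3429,.1022],.0599,[(345,268),(242,400)])):
    pts=[np.array(p)/4+[60,200] for p in pts]; tcp=np.array(tcp)
    for sx in(-1,):
        off=[X*sx*.0095+Y*w/2,X*sx*.0095-Y*w/2]
        print(n,"exp",[proj(tcp+o).round(1) for o in off],"obs",pts)
        fun=lambda d:np.r_[[proj(tcp+d+o)-p for o,p in zip(off,pts)]].ravel()
        s=least_squares(fun,[0,0,.02]); print("free",s.x.round(4),abs(s.fun).max().round(2))
        s=least_squares(lambda z:fun(np.array([0,0,z[0]])),[.02]); print("z only",s.x.round(4),s.fun.round(1))
        s=least_squares(lambda z:fun(np.array([z[0],z[1],0])),[0,0.]); print("xy only",s.x.round(4),s.fun.round(1))
```

```text
g2 exp [array([149.9, 265.4]), array([115.9, 310.8])] obs [array([146.25, 250.75]), array([108.25, 297.5 ])]
free [ 0.0195 -0.003   0.0509] 0.48
z only [0.0314] [-2.1  1.   0.1 -0.1]
xy only [-0.0302  0.0081] [-2.3  2.2  2.1 -1.7]
g4 exp [array([149.7, 281.2]), array([127.1, 312.4])] obs [array([146.25, 267.  ]), array([120.5, 300. ])]
free [ 0.0315 -0.0056  0.0642] 0.3
z only [0.0311] [-2.2  1.4 -0.2 -0.3]
xy only [-0.0286  0.0084] [-1.8  1.9  1.7 -1.6]
```

>>> {"op": "step_arm", "data": {"plan": [[0, 0, 0, 0, 30], [0, 0, 0, 0, 30], [0, 0, 0, 0, 30], [0, 0, 0, 0, 30], [0, 0, 0, 0, 22], [0, 0, 0, 0, 22], [0, 0, 0, 0, 22], [0, 0, 0, 0, 22]], "newtons": 5}}

```text
time_s: 4.1
tcp_pos: [0.4847, -0.3432, 0.1033]
eef_rot: [-180.0, 0.0, -154.4]
contact_force: [0.7, 0.4, 0.3]
gripper_width: 0.0258
gripper_force: 5.0
```

The grip closed and stopped at 25.8 mm on the black grip with 5 N. I'll tighten and lift straight up, high enough to pass over the short rod.

>>> {"op": "step_arm", "data": {"plan": [[0, 0, 0, 0, 15], [0, 0, 0, 0, 15], [0, 0, 0, 0, 15], [0, 0, -0.04, 0, 15], [0, 0, -0.1, 0, 15], [0, 0, -0.18, 0, 15], [0, 0, -0.27, 0, 15], [0, 0, -0.37, 0, 15], [0, 0, -0.47, 0, 15], [0, 0, -0.55, 0, 15], [0, 0, -0.58, 0, 15], [0, 0, -0.58, 0, 15]], "newtons": 30}}

```text
time_s: 5.1
tcp_pos: [0.4852, -0.3433, 0.2502]
eef_rot: [-179.9, 0.1, -154.4]
contact_force: [1.2, 0.2, -2.7]
gripper_width: 0.0256
gripper_force: 30.0
```

Run:
```python
from h import *
a=eyes.capture("scene")[:,:,::-1]
s=r.get_state();print(s["contact_force"],s["moment"],s["gripper_width"],s["tcp_pos"],s["joints"])
cv2.imwrite("pics/g5.png",cv2.resize(a[160:360,40:300],(780,600),interpolation=2))
```

```text
[-0.06516808 -0.72348127 -3.36790609] [0.04289937 0.05669383 0.01085832] 0.025335209746024896 [ 0.48444988 -0.34276715  0.24824467] [-1.64516455e+01  1.11417700e+01 -5.04686188e+00 -3.84543679e-02
 -7.37756780e+01 -4.79483175e+01]
```

View pics/g5.png

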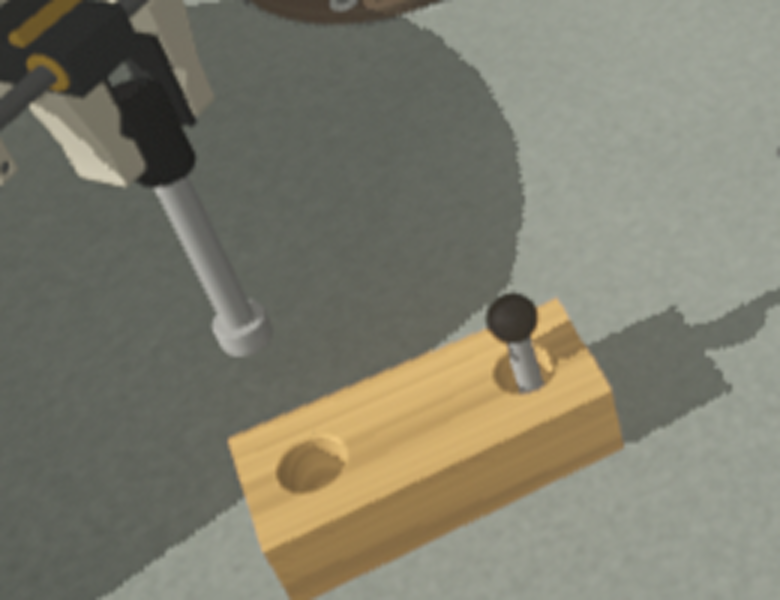

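The rod is lifted out cleanly and hangs about upright (foot at (120,270), grip bottom at (95,220)), and the short rod is untouched. Next I'll check tilt and compute the transfer.

Run:
```python
from h import *
print("foot",plane("scene",120,270,.164),"gripbot",plane("scene",95,220.5,.268))
print("rim scene",plane("scene",408.7,139,.082),"rod grip scene",plane("scene",125.3,278.9,.142),"top",plane("top",498.7,223.2,.142))
```

```text
foot [ 0.48588829 -0.34445187  0.164     ] gripbot [ 0.49334647 -0.34646851  0.268     ]
rim scene [0.55108596 0.3162349  0.082     ] rod grip scene [ 0.48496573 -0.3431952   0.142     ] top [ 0.48514373 -0.34091403  0.142     ]
```

>>> {"op": "step_arm", "data": {"plan": [[-0.03, 0.05, 0, 0, 15], [-0.08, 0.13, 0, 0, 15], [-0.14, 0.23, 0, 0, 15], [-0.2, 0.33, 0, 0, 15], [-0.26, 0.43, 0, 0, 15], [-0.32, 0.53, 0, 0, 15], [-0.38, 0.63, 0, 0, 15], [-0.42, 0.7, 0, 0, 15], [-0.45, 0.75, 0, 0, 15], [-0.456, 0.76, 0, 0, 15], [-0.456, 0.76, 0, 0, 15]]}}

```text
time_s: 6.07
tcp_pos: [0.5044, -0.1215, 0.2465]
eef_rot: [179.9, -0.1, -154.3]
contact_force: [-0.4, 0.2, -1.6]
gripper_width: 0.0249
gripper_force: 30.0
```

>>> {"op": "step_arm", "data": {"plan": [[-0.03, 0.05, 0, 0, 15], [-0.08, 0.13, 0, 0, 15], [-0.14, 0.23, 0, 0, 15], [-0.2, 0.33, 0, 0, 15], [-0.26, 0.43, 0, 0, 15], [-0.32, 0.53, 0, 0, 15], [-0.38, 0.63, 0, 0, 15], [-0.42, 0.7, 0, 0, 15], [-0.45, 0.75, 0, 0, 15], [-0.456, 0.76, 0, 0, 15], [-0.456, 0.76, 0, 0, 15]]}}

```text
time_s: 6.98
tcp_pos: [0.5258, 0.0981, 0.2473]
eef_rot: [-180.0, -0.1, -154.4]
contact_force: [0.7, -0.4, -3.4]
gripper_width: 0.0253
gripper_force: 30.0
```

>>> {"op": "step_arm", "data": {"plan": [[-0.03, 0.05, 0, 0, 15], [-0.08, 0.13, 0, 0, 15], [-0.14, 0.23, 0, 0, 15], [-0.2, 0.33, 0, 0, 15], [-0.26, 0.43, 0, 0, 15], [-0.32, 0.53, 0, 0, 15], [-0.38, 0.63, 0, 0, 15], [-0.42, 0.7, 0, 0, 15], [-0.45, 0.75, 0, 0, 15], [-0.456, 0.76, 0, 0, 15], [-0.456, 0.76, 0, 0, 15]]}}

```text
time_s: 7.9
tcp_pos: [0.5467, 0.3188, 0.2476]
eef_rot: [-180.0, -0.1, -154.4]
contact_force: [0.1, -0.1, -2.8]
gripper_width: 0.0251
gripper_force: 30.0
```

Run:
```python
from h import *
a=eyes.capture("scene")[:,:,::-1]
cv2.imwrite("pics/g6.png",cv2.resize(a[40:200,340:480],(525,600),interpolation=2))
print(plane("scene",408.7,139,.082))
```

```text
[0.55108596 0.3162349  0.082     ]
```

View pics/g6.png

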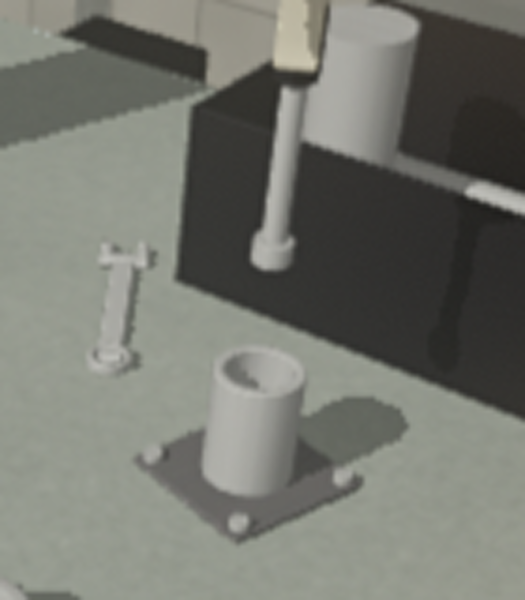

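The rod hangs parallel to the pocket's axis. The foot's underside is at about (272,260) and the rim centre at (261,372) in crop pixels. I'll compare the two in world coordinates.

Run:
```python
from h import *
c=lambda u,v:(340+u/3.75,40+v/3.75)
print("foot top",plane("scene",*c(273,242),.170),"bottom",plane("scene",*c(272,259),.157))
print("rim",plane("scene",*c(261,372),.082), "base", plane("scene",*c(249,474),.012))
```

```text
foot top [0.54964051 0.31609892 0.17      ] bottom [0.54852151 0.31965581 0.157     ]
rim [0.5531201  0.31686768 0.082     ] base [0.55937754 0.30830331 0.012     ]
```

>>> {"op": "step_arm", "data": {"plan": [[-0.006, -0.007, 0.03, 0, 15], [-0.006, -0.007, 0.08, 0, 15], [-0.006, -0.007, 0.14, 0, 15], [-0.006, -0.007, 0.2, 0, 15], [-0.006, -0.007, 0.26, 0, 15], [-0.006, -0.007, 0.32, 0, 15], [-0.006, -0.007, 0.38, 0, 15], [-0.006, -0.007, 0.43, 0, 15], [-0.006, -0.007, 0.47, 0, 15], [-0.006, -0.007, 0.5, 0, 15], [-0.006, -0.007, 0.5, 0, 15]]}}

```text
time_s: 8.87
tcp_pos: [0.5481, 0.3165, 0.1214]
eef_rot: [-180.0, -0.1, -154.5]
contact_force: [-1.6, -0.2, -3.2]
gripper_width: 0.0252
gripper_force: 30.0
```

>>> {"op": "step_arm", "data": {"plan": [[0, 0, 0.02, 0, 15], [0, 0, 0.04, 0, 15], [0, 0, 0.055, 0, 15], [0, 0, 0.065, 0, 15], [0, 0, 0.065, 0, 15]]}}

```text
time_s: 9.28
tcp_pos: [0.5485, 0.3177, 0.1064]
eef_rot: [-180.0, -0.0, -154.4]
contact_force: [-0.3, -0.2, -3.4]
gripper_width: 0.0257
gripper_force: 30.0
```

In the bore without contact. Creeping down to touch.

>>> {"op": "step_arm", "data": {"plan": [[0, 0, 0.004, 0, 15], [0, 0, 0.008, 0, 15], [0, 0, 0.012, 0, 15], [0, 0, 0.016, 0, 15], [0, 0, 0.016, 0, 15], [0, 0, 0.016, 0, 15]]}}

```text
time_s: 9.78
tcp_pos: [0.549, 0.318, 0.1033]
eef_rot: [180.0, 0.0, -154.4]
contact_force: [0.2, -0.8, -0.3]
gripper_width: 0.0251
gripper_force: 30.0
```

>>> {"op": "step_arm", "data": {"plan": [[0, 0, 0.003, 0, 15], [0, 0, 0.006, 0, 15], [0, 0, 0.006, 0, 15], [0, 0, 0.006, 0, 15]]}}

```text
time_s: 10.12
tcp_pos: [0.5498, 0.3184, 0.1032]
eef_rot: [180.0, 0.2, -154.4]
contact_force: [-1.0, -0.6, 7.5]
gripper_width: 0.0254
gripper_force: 30.0
```

Pressed at about 10 N above the hanging weight. Holding for two seconds.

>>> {"op": "step_arm", "data": {"plan": [[0, 0, 0, 0, 15], [0, 0, 0, 0, 15], [0, 0, 0, 0, 15], [0, 0, 0, 0, 15], [0, 0, 0, 0, 15], [0, 0, 0, 0, 15], [0, 0, 0, 0, 15], [0, 0, 0, 0, 15], [0, 0, 0, 0, 15], [0, 0, 0, 0, 15], [0, 0, 0, 0, 15], [0, 0, 0, 0, 15]]}}

```text
time_s: 11.12
tcp_pos: [0.5498, 0.3184, 0.1033]
eef_rot: [180.0, 0.2, -154.4]
contact_force: [-1.4, -1.1, 8.2]
gripper_width: 0.0255
gripper_force: 30.0
```

>>> {"op": "step_arm", "data": {"plan": [[0, 0, 0, 0, 15], [0, 0, 0, 0, 15], [0, 0, 0, 0, 15], [0, 0, 0, 0, 15], [0, 0, 0, 0, 15], [0, 0, 0, 0, 15], [0, 0, 0, 0, 15], [0, 0, 0, 0, 15], [0, 0, 0, 0, 15], [0, 0, 0, 0, 15], [0, 0, 0, 0, 15], [0, 0, 0, 0, 15]]}}

```text
time_s: 12.12
tcp_pos: [0.5498, 0.3184, 0.1032]
eef_rot: [180.0, 0.2, -154.4]
contact_force: [-1.3, -0.6, 8.2]
gripper_width: 0.0255
gripper_force: 30.0
```

Easing the pressure, opening gently, then backing straight up.

>>> {"op": "step_arm", "data": {"plan": [[0, 0, -0.003, 0, 15], [0, 0, -0.005, 0, 15], [0, 0, -0.005, 0, 15], [0, 0, -0.005, 0, 28], [0, 0, -0.005, 0, 32], [0, 0, -0.005, 0, 38], [0, 0, -0.005, 0, 46], [0, 0, -0.005, 0, 56], [0, 0, -0.005, 0, 66], [0, 0, -0.005, 0, 76], [0, 0, -0.005, 0, 76], [0, 0, -0.005, 0, 76]]}}

```text
time_s: 13.12
tcp_pos: [0.5488, 0.3179, 0.1027]
eef_rot: [180.0, 0.0, -154.4]
contact_force: [-0.2, 0.2, 0.1]
gripper_width: 0.0718
gripper_force: 0.0
```

>>> {"op": "step_arm", "data": {"plan": [[0, 0, -0.03, 0, 76], [0, 0, -0.08, 0, 76], [0, 0, -0.15, 0, 76], [0, 0, -0.23, 0, 76], [0, 0, -0.32, 0, 76], [0, 0, -0.4, 0, 76], [0, 0, -0.46, 0, 76], [0, 0, -0.5, 0, 76], [0, 0, -0.5, 0, 76], [0, 0, -0.5, 0, 76]]}}

```text
time_s: 13.95
tcp_pos: [0.5487, 0.3179, 0.2278]
eef_rot: [180.0, 0.0, -154.4]
contact_force: [0.4, -0.3, -0.5]
gripper_width: 0.0759
gripper_force: 0.0
```

Run:
```python
from h import *
a=eyes.capture("scene")[:,:,::-1].copy()
print(r.get_state()["contact_force"])
cv2.imwrite("pics/g7.png",cv2.resize(a[40:200,340:480],(525,600),interpolation=2))
print(blobs(a,(375,80,445,150),0,45,60), blobs(a,(190,250,225,285),0,60))
```

```text
[ 0.24526008  1.02652906 -0.70826183]
[] [([212.0, 265.3], [204, 258, 14, 15], 120)]
```

View pics/g7.png

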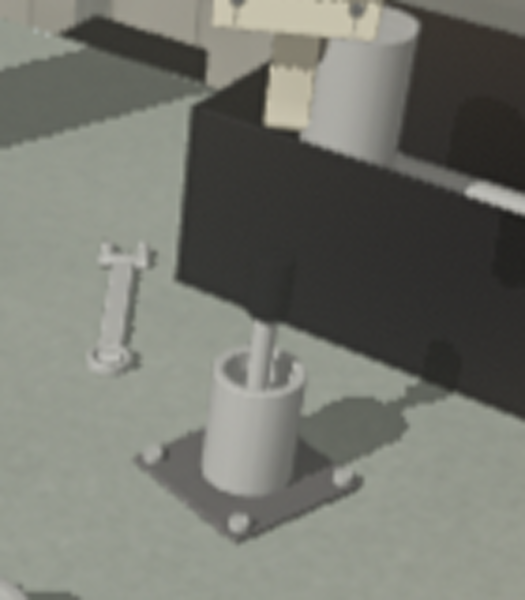

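The rod stands upright and released in the tall pocket, and the short rod's ball is still at (212,265). The gripper is clear, so I'm handing in.

```bash
python3 -c "
from plant import workorder
print(workorder.close_job())"
```

```text
the job is handed in; nothing more can be done
None
```

The long rod stands released and upright in the tall pocket after about 2 s pressed on the bottom at roughly 10 N, the short rod is still in its stand, and the job was handed in at about 14 s with no verdict returned; I miscounted and viewed 11 pictures, one over the limit of 10.

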